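Make up a mate serving tray and a cleaning caddy

TASK

Make up two mate kits on this worktop. Cleaning kit: lift the bamboo caddy's hinged flap right up so that it stays open, then lay the bombilla brush in the wider, left-hand channel of the tier below and the steel bombilla in the narrower, right-hand one (left and right as seen from the robot), each flat on the bottom along its channel. Serving kit: stand the mate cup upright in the middle of the round coaster and the small button-lid canister upright in the middle of the square coaster; leave the flap open and the stack of saucers where it is.

Things in the scene. Friction and masses are not known exactly. Their poses are not given: they have to be found in the camera images.
- mate_cup: Mate drinking cup, loose: open round wooden cup with a clear glass lining showing at the rim, 64 mm in diameter at mid height, 82 mm tall, 0.2 kg, upright at the start. Origin: centre of its underside; z up.
- canister: Small round aluminium canister with a steel press-button lid (small black button on top), loose: 61 mm in diameter, 80 mm tall, 0.2 kg, upright at the start. Origin: centre of its underside; z up. (The big tin at the back has no part in the job.)
- bombilla: Steel mate straw (bombilla), loose, lying flat: 143 mm long; round stem 9 mm thick whose axis is 7 mm above the underside; flattened strainer 20 mm wide and 14 mm high at the +x end, mouthpiece 14 mm square at the -x end; bare stem from x = -49 to +37 mm. Origin: underside at mid length; x along the stem, z up. Grip the stem near the middle.
- brush: Bamboo bombilla brush, loose, lying flat: 134 mm long; round bamboo handle 12 mm thick whose axis is 9 mm above the underside, bare from x = -53 to +20 mm; white bristle head 18 mm thick at the +x end, 18 mm square end knob at the -x end. Origin: underside at about mid length; x along the handle, z up. Grip the handle near the middle.
- round_coaster: Round cork coaster, 90 mm in diameter, 6 mm thick, fixed in the low steel serving tray (130 x 250 mm, rim 12 mm high) beside the square one, 120 mm centre to centre; either may be the left one. Origin: centre of its underside, 4 mm above the worktop; its top is 10 mm above the worktop. Its x axis points across the tray (at right angles to the line between the two coasters).
- square_coaster: Square cork coaster, 88 x 88 mm, 6 mm thick, fixed in the same serving tray. Origin: centre of its underside, 4 mm above the worktop; its top is 10 mm above the worktop. Its x axis points across the tray.
- caddy: Fixed open-topped bamboo box, 182 mm (x) by 166 mm (y), 50 mm high, walls and bottom 6 mm, closed by the flap. Origin: centre of its underside; x points away from the robot to the hinge side, y to the left. Inside, 6 mm above the worktop, the bottom is parted along x by a low strip (6 mm thick, 12 mm high) centred at y = -10 mm: the wider channel lies from y = -7 to +77 mm (middle +35 mm), the narrower one from y = -77 to -13 mm (middle -45 mm). Both are 170 mm long.
- flap (a joint): Angle of the caddy's flap (rad): 0 shut (level), up to 1.9 (leaning back past upright, the stop). It starts between shut and slightly ajar. The hinge line runs along the caddy's y at x = +91 mm, 50 mm above its underside. Friction in the hinge (about 0.3 N m) holds the flap at any angle; lifting it by the bar takes 2 to 4 N. The flap is 7 mm thick, 182 mm from hinge to front edge; upright it reaches 232 mm above the worktop.
- flap_bar (a point): Middle of the flap's handle: a round steel bar 10 mm thick, 74 mm long, along the caddy's y, on two end posts 35 mm above the flap's upper face; with the flap shut it lies 157 mm on the robot's side of the hinge line and 42 mm above it (92 mm above the worktop). The bar can turn between the fingers as the flap swings. Once the flap is upright the bar is on its far side, with a 30 mm gap between bar and flap.
- saucers: Stack of white saucers, 100 mm in diameter, 34 mm high, not to be moved. Origin: centre of its underside.

How it is judged:
By the outcome, as a careful person would: the job done as asked, in the order asked, and still so for the second after the job is handed in, with the robot touching nothing.
It also fails if it takes over 144 s, if anything falls off the work surface, if the arm or the gripper's body presses on something with over 40 N, if the wrist force passes 120 N, or if a joint passes its speed limit or range.

ROBOT

A 6-joint arm with a two-finger parallel gripper is mounted at the origin on the work surface. World frame = base frame: x ahead of the robot, y to its left, z up, the work surface at z = 0. Lengths are in m, angles in rad, forces in N, time in s.
With the tool pointing down it reaches from about 0.375 to 0.9 m from the base axis. Payload 3.1 kg.
Tool frame: the origin (TCP) lies between the finger pads; the fingertips stand 19 mm ahead of it and the grasp point (between the pads) is the TCP; z points along the fingers, y is the direction in which the jaws open and shut (so a half turn about z gives the same grasp; the last joint's range is limited). The gripper opens to 87 mm and grips with 3 to 60 N. Pads are 19 mm wide; open, the fingers measure 117 mm over their backs; the gripper's body (75 mm by 190 mm) begins 51 mm behind the grasp point.
Start: joints at [-1.413, 0.527, 1.433, -0, 1.181, -0.178], TCP at [0.206, -0.59, 0.242] pointing down, gripper open.
Joint ranges: [-3.08, 3.08], [-0.75, 2.2], [0.22, 2.44], [-1.43, 4.57], [0, 2.65], [-2.85, 2.85]. Speed limits (rad/s): [2.79, 2.79, 3.14, 3.14, 3.14, 3.14].

INTERFACE

Orientations are given as a unit quaternion [x, y, z, w].
In Python, from rig import robot gives the robot as it stands.
- The arm moves only by the tool apply_moves, never from a script. Its argument "series" is a list of rows, each a list of 7 numbers: the shift along the tool's x, y, z in cm, then the turn, a rotation vector about the tool's x, y, z in degrees, then the opening, from 0 (shut) to 1 (fully open). In form: [[dx, dy, dz, rx, ry, rz, grip], ...]. A call has 1 to 5 rows; each row is the pose to reach, as a shift and turn from the pose commanded when the call began, along the tool's axes at that moment; what a row does not reach only later rows make up. A row lasts 1/12 s, in which the tool goes at most 41.7 mm and 7.16 degrees, less where a joint would pass 70% of its speed; a pose out of reach is approached as far as the arm can. A call with a gripper value outside its range is refused whole. The fingers move at their own pace and stop on an object; "newtons" is the grip in N (left out, the last holds). Time passes only in rows, so rows that repeat a pose let the fingers close. It gives the time, the measured TCP pose, the force and the opening at its end, in the units of the state.
- robot.get_obs(): the state, without advancing time (a new reading comes with each control period).
- robot.camera(name): name is "side" or "top"; returns the picture (480x640x3 uint8, red, green, blue); there is no depth.
- robot.camera_params(name): a dict with "mtx" (3x3 intrinsics, pixels), "origin" and "rotation" of the camera in the world. Camera axes: x right, y down, z forward; pixel columns grow to the right and rows downward; lengths in m; the calibration is good to about 2 mm. A picture is of the moment at which its call begins. camera_params takes no time and is no camera call.
- robot.hand_in(): hands the job in, once; it reports no verdict.
The state is a dict: "time": time; "q": joint angles; "joint_velocities": joint speeds; "joint_torque": joint torques, N m; "position": TCP position; "tool_rot": TCP orientation; "ft_force": force on the tool from outside, world axes, zero at the start; "moment": the same for the moment, N m; "grip_width": finger opening in m.
Only numpy, scipy, OpenCV 4.12 (cv2) and the standard library are available. Lean on these libraries where they do the work, as an engineer would, in place of code of your own. Each camera call takes 0.05 s, during which the arm holds its last target. There are 200 camera calls.

## Working session

There is one attempt and no reset: what is moved stays moved. The work goes in short steps, Python scripts to look and compute and a tool call to move; the robot and the scene stay as the last step left them, time stands still between calls to the robot, and variables do not carry over. Pictures are saved under pics/ and viewed, about 12 in all and at most 16, crops included, and the job is handed in when it is done.

Besides the shell and the picture viewer there is one more tool, called after "Request:" as name(argument=value, ...), one argument or row to a line, values as JSON. apply_moves: Moves the arm, as the interface text tells. Its arguments: {"type":"object","properties":{"series":{"type":"array"},"newtons":{"type":"number"}},"required":["series"]}

```bash
ls; mkdir -p pics
python3 - <<'E'
from rig import robot
import cv2
for n in ("top","side"):
    cv2.imwrite(f"pics/{n}0.png",robot.camera(n)[:,:,::-1]); p=robot.camera_params(n); print(n,p)
print(robot.get_obs())
E
```

```text
pics
top {'mtx': array([[494.36266381,   0.        , 318.44054625],
       [  0.        , 494.36266381, 234.91892019],
       [  0.        ,   0.        ,   1.        ]]), 'origin': array([0.47245567, 0.00412343, 1.0940902 ]), 'rotation': array([-0.69815894,  0.7133716 , -0.03983032,  0.04570123])}
side {'mtx': array([[462.74229484,   0.        , 325.87764577],
       [  0.        , 462.74229484, 234.19311966],
       [  0.        ,   0.        ,   1.        ]]), 'origin': array([0.52646291, 0.54680383, 0.70473819]), 'rotation': array([-0.03988166,  0.93161091, -0.3603388 ,  0.02581705])}
{'time': 0.1, 'q': array([-1.41350931e+00,  5.28384918e-01,  1.43377574e+00, -4.26764374e-05,
        1.18139294e+00, -1.78525023e-01]), 'joint_velocities': array([-0.00354137, -0.00076362, -0.0034299 , -0.00060691,  0.00037959,
        0.0011073 ]), 'joint_torque': array([-2.26035850e-04, -4.40987062e+01, -1.77149695e+01,  6.34814682e-02,
        5.33701340e-02, -4.77425817e-05]), 'position': array([ 0.20586283, -0.58946222,  0.24066175]), 'tool_rot': array([ 9.85935039e-01,  1.67126111e-01, -9.32027572e-06, -9.80623398e-04]), 'ft_force': array([ 0.39839384, -0.04861327,  0.1048118 ]), 'moment': array([ 0.02244781,  0.0119623 , -0.00978834]), 'grip_width': 0.08683281396623838}
```

View pics/top0.png

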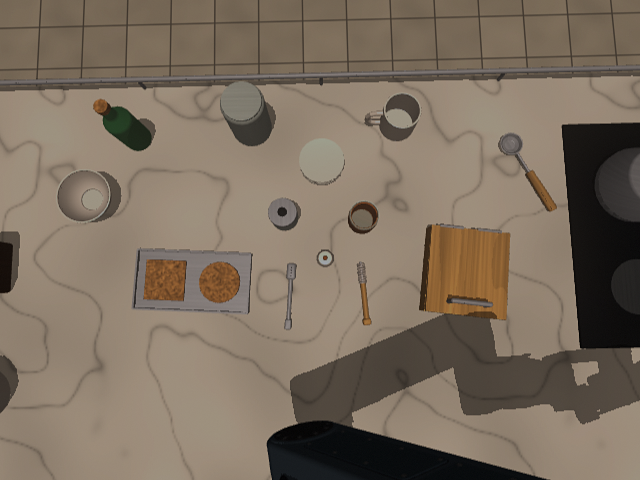

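View pics/side0.png

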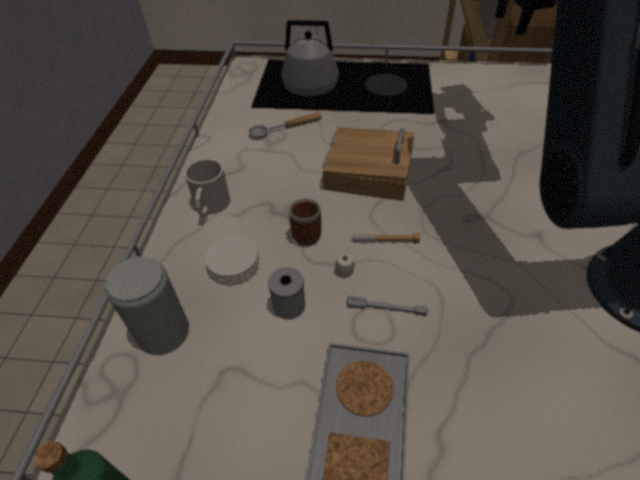

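```bash
cat > h.py <<'E'
import numpy as np, cv2
from scipy.spatial.transform import Rotation as R
from rig import robot
def ray(n,uv):
    p=robot.camera_params(n); d=np.linalg.inv(p['mtx'])@[uv[0],uv[1],1]
    return p['origin'],R.from_quat(p['rotation']).apply(d)
def plane(n,uv,z):
    o,d=ray(n,uv); return o+d*(z-o[2])/d[2]
def tri(a,b):
    (o1,d1),(o2,d2)=ray('top',a),ray('side',b)
    s=np.linalg.lstsq(np.c_[d1,-d2],o2-o1,rcond=None)[0]
    p,q=o1+s[0]*d1,o2+s[1]*d2; return (p+q)/2,np.linalg.norm(p-q)
def go(pos,yaw=None,o=None):
    "shift (cm) in tool axes and turn (deg about tool z) to pos; yaw=direction of tool y mod pi"
    o=o or robot.get_obs(); r=R.from_quat(o['tool_rot'])
    y=r.apply([0,1,0]); c=np.arctan2(y[1],y[0])
    print('shift cm',np.round(100*r.inv().apply(np.array(pos)-o['position']),2),'tooly deg',round(np.degrees(c),1), 'q6',np.round(o['q'][5],2),end=' ')
    if yaw is not None: print('turn', round(-((np.degrees(yaw-c)+90)%180-90),1),end='')
    print()
def proj(n,P):
    p=robot.camera_params(n); r=R.from_quat(p['rotation']); c=p['mtx']@r.inv().apply(np.array(P)-p['origin']); return c[:2]/c[2]
E
python3 - <<'E'
import cv2,numpy as np
im=cv2.imread('pics/top0.png'); s=cv2.imread('pics/side0.png')
a=cv2.resize(im[195:335,255:515],None,fx=3,fy=3,interpolation=cv2.INTER_CUBIC)
cv2.imwrite('pics/c1.png',a)
b=cv2.resize(s[110:325,260:440],None,fx=2.7,fy=2.7,interpolation=cv2.INTER_CUBIC); cv2.imwrite('pics/c2.png',b)
hsv=cv2.cvtColor(im,cv2.COLOR_BGR2HSV)
m=cv2.inRange(hsv,(5,120,60),(22,255,255))
n,l,st,c=cv2.connectedComponentsWithStats(m)
for i in range(1,n):
    if st[i,4]>60: print(st[i],c[i])
E
```

```text
[ 93  99  15  14 156] [100.1025641  105.75641026]
[527 171  30  40 383] [541.40469974 191.12010444]
[351 202  27  17  75] [363.32 207.12]
[ 424  225   86   95 6720] [467.3014881  271.27470238]
[ 144  260   42   41 1565] [164.62939297 279.64920128]
[ 199  262   41   41 1290] [219.01782946 281.78062016]
[360 283  11  42 228] [364.76315789 304.98245614]
```

View pics/c1.png

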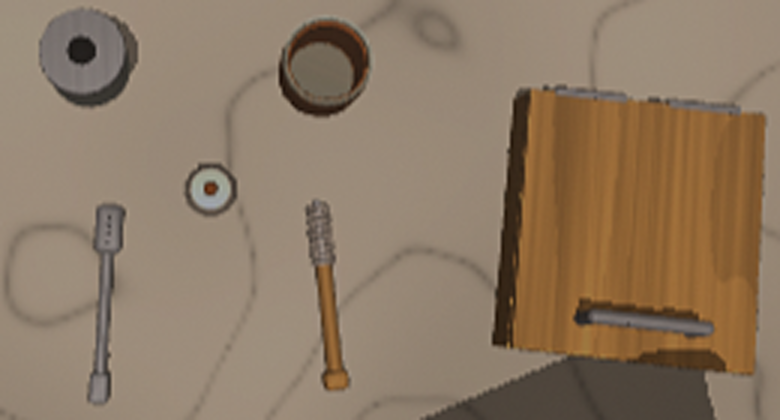

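View pics/c2.png

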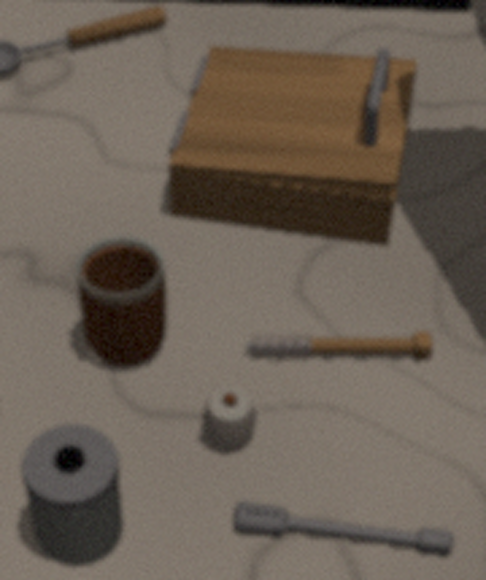

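Run:
```python
from h import *
np.set_printoptions(precision=4,suppress=True)
T=lambda x,y:((x+.5)/3-.5+255,(y+.5)/3-.5+195)
S=lambda x,y:((x+.5)/2.7-.5+260,(y+.5)/2.7-.5+110)
print('can',plane('top',T(81,50),.084)); print('can side',plane('side',S(69,458),.084))
print('cup',plane('top',T(325,62),.082),plane('side',S(121,271),.082))
for n,a,b,z,sa,sb in(('bomb',(111,205),(97,403),.007,(236,517),(450,543)),('brush',(317,200),(337,388),.009,(250,346),(430,346))):
    p,q=plane('top',T(*a),z),plane('top',T(*b),z); print(n,p,q,(p+q)/2,np.linalg.norm(p-q),np.degrees(np.arctan2(*(p-q)[1::-1])), 'side',plane('side',S(*sa),z),plane('side',S(*sb),z))
for n,c in(('square',(164.63,279.65)),('round',(219.02,281.78))): print(n,plane('top',c,.01))
h=[plane('top',T(*c),.057) for c in((530,88),(765,113))]; f=[plane('top',T(*c),.057) for c in((507,347),(753,373))]
print('hinge',h,'front',f)
print('bar',tri(T(648,320),S(379,77)), plane('top',T(648,320),.097),plane('side',S(379,77),.097))
d=h[0]-h[1]; print('yaw of caddy y',np.degrees(np.arctan2(d[1],d[0])),np.linalg.norm(d)); d=f[0]-f[1]; print(np.degrees(np.arctan2(d[1],d[0])),np.linalg.norm(d))
for a,b in zip(h,f): print(np.linalg.norm(a-b),np.degrees(np.arctan2(*(a-b)[1::-1])))
```

```text
can [0.6463 0.0864 0.084 ]
can side [0.6493 0.0912 0.084 ]
cup [ 0.6344 -0.0819  0.082 ] [ 0.6379 -0.0764  0.082 ]
bomb [0.5438 0.072  0.007 ] [0.401  0.0842 0.007 ] [0.4724 0.0781 0.007 ] 0.14334077558721361 -4.873895790725361 side [0.5457 0.0744 0.007 ] [0.4052 0.0835 0.007 ]
brush [ 0.5441 -0.079   0.009 ] [ 0.4083 -0.0891  0.009 ] [ 0.4762 -0.084   0.009 ] 0.13621999063019521 4.281236574188439 side [ 0.5448 -0.0775  0.009 ] [ 0.4113 -0.0876  0.009 ]
square [0.5131 0.3509 0.01  ]
round [0.5059 0.2314 0.01  ]
hinge [array([ 0.6167, -0.2277,  0.057 ]), array([ 0.5953, -0.3915,  0.057 ])] front [array([ 0.4366, -0.2031,  0.057 ]), array([ 0.4154, -0.3711,  0.057 ])]
bar (array([ 0.4547, -0.2873,  0.1045]), np.float64(0.0016371013269541393)) [ 0.4538 -0.2894  0.097 ] [ 0.4547 -0.2978  0.097 ]
yaw of caddy y 82.55569008878949 0.16517055448120893
82.81969267529767 0.1693147476899043
0.18173824324251117 -7.775318076075487
0.18098148190997265 -6.4652378376208155
```

Run:
```python
from h import *
go([.4545,-.2885,.19],np.radians(-7.2))
```

```text
shift cm [ 33.39 -20.21   5.12] tooly deg -70.8 q6 -0.18 turn -63.6
```

Request:
apply_moves(
  series=[
    [3.34, -2.02, 0.5, 0, 0, -6.4, 0.5],
    [6.68, -4.04, 1.0, 0, 0, -12.7, 0.5],
    [10.02, -6.06, 1.5, 0, 0, -19.1, 0.5],
    [13.36, -8.08, 2.0, 0, 0, -25.4, 0.5],
    [16.7, -10.1, 2.55, 0, 0, -31.8, 0.5],
  ],
)

```text
time: 0.52
position: [0.331, -0.438, 0.2155]
tool_rot: [0.901, 0.433, 0.0, -0.0]
ft_force: [1.4, -0.9, 0.7]
grip_width: 0.0611
```

Request:
apply_moves(
  series=[
    [3.9, 0.04, 0.5, 0, 0, -6.4, 0.5],
    [7.8, 0.1, 1.0, 0, 0, -12.7, 0.5],
    [11.7, 0.15, 1.5, 0, 0, -19.1, 0.5],
    [15.6, 0.2, 2.0, 0, 0, -25.4, 0.5],
    [19.5, 0.22, 2.55, 0, 0, -31.8, 0.5],
  ],
)

```text
time: 0.93
position: [0.4555, -0.2877, 0.1902]
tool_rot: [0.748, 0.664, -0.0, -0.0]
ft_force: [0.6, 0.3, -0.6]
grip_width: 0.044
```

Request:
apply_moves(
  series=[
    [0, 0, 0, 0, 0, 0, 0.5],
    [0, 0, 0, 0, 0, 0, 0.5],
  ],
)

```text
time: 1.1
position: [0.4554, -0.2872, 0.1899]
tool_rot: [0.749, 0.663, -0.0, -0.001]
ft_force: [1.0, -0.1, -0.4]
grip_width: 0.0437
```

Run:
```python
from h import *
go([.4545,-.2885,.105],np.radians(-7.2)); print(robot.get_obs()['grip_width'])
im=robot.camera('side'); cv2.imwrite('pics/s1.png',cv2.resize(im[60:220,300:480],None,fx=3,fy=3,interpolation=cv2.INTER_CUBIC)[:,:,::-1])
```

```text
shift cm [-0.15 -0.06  8.49] tooly deg -6.9 q6 -0.65 turn 0.3
0.04369451601359638
```

View pics/s1.png

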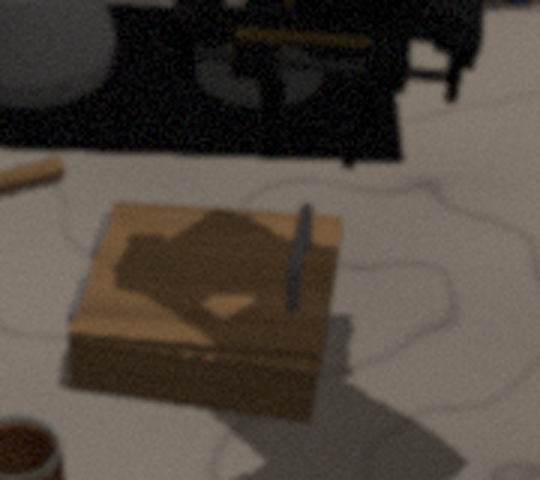

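Request:
apply_moves(
  series=[
    [-0.1, -0.1, 3.5, 0, 0, 0, 0.5],
    [-0.1, -0.1, 6.5, 0, 0, 0, 0.5],
    [-0.1, -0.1, 8.0, 0, 0, 0, 0.5],
    [-0.1, -0.1, 8.5, 0, 0, 0, 0.5],
    [-0.1, -0.1, 8.5, 0, 0, 0, 0.5],
  ],
)

```text
time: 1.57
position: [0.4523, -0.2912, 0.1044]
tool_rot: [0.751, 0.661, -0.0, -0.001]
ft_force: [-0.0, -0.1, -0.1]
grip_width: 0.0435
```

Request:
apply_moves(
  series=[
    [0, 0, 0, 0, 0, 0, 0.05],
    [0, 0, 0, 0, 0, 0, 0.05],
    [0, 0, 0, 0, 0, 0, 0.05],
    [0, 0, 0, 0, 0, 0, 0.05],
    [0, 0, 0, 0, 0, 0, 0.05],
  ],
  newtons=15,
)

```text
time: 1.98
position: [0.4539, -0.2906, 0.1064]
tool_rot: [0.75, 0.662, 0.0, 0.001]
ft_force: [-0.5, -0.3, -0.8]
grip_width: 0.018
```

Request:
apply_moves(
  series=[
    [0, 0, 0, 0, 0, 0, 0.0],
    [0, 0, 0, 0, 0, 0, 0.0],
    [0, 0, 0, 0, 0, 0, 0.0],
    [0, 0, 0, 0, 0, 0, 0.0],
  ],
)

```text
time: 2.32
position: [0.4549, -0.2907, 0.1059]
tool_rot: [0.75, 0.661, 0.001, 0.001]
ft_force: [4.4, 0.9, -0.9]
grip_width: 0.0092
```

Run:
```python
from h import *
o=robot.get_obs(); print(o['position'],o['ft_force'],o['grip_width'])
# arc in tool frame: caddy x dir e, hinge
H=np.array([.606,-.3096,.05]); e=np.array([np.cos(np.radians(-7.2)),np.sin(np.radians(-7.2)),0])
r=R.from_quat(o['tool_rot']); p=o['position']; d=p-H
rad=np.hypot(d@e,d[2]); a0=np.arctan2(d[2],-d@e); print('rad',rad,'a0',np.degrees(a0))
for th in np.arange(0,110,5.):
    a=np.radians(th)+a0; q=-np.cos(a)*e*rad+np.array([0,0,np.sin(a)*rad]); q0=-np.cos(a0)*e*rad+np.array([0,0,np.sin(a0)*rad])
    print(th,np.round(100*r.inv().apply(q-q0),1))
```

```text
[ 0.45486018 -0.29069368  0.10588426] [ 4.38744624  0.93452387 -0.90763083] 0.009181799002697345
rad 0.16224582911131125 a0 20.147728640124225
0.0 [0. 0. 0.]
5.0 [-0.   0.5 -1.3]
10.0 [-0.   1.2 -2.6]
15.0 [-0.   2.  -3.7]
20.0 [-0.   2.8 -4.9]
25.0 [-0.   3.8 -5.9]
30.0 [-0.   4.9 -6.9]
35.0 [-0.   6.  -7.7]
40.0 [-0.   7.2 -8.5]
45.0 [-0.   8.4 -9.1]
50.0 [-0.   9.7 -9.6]
55.0 [ -0.   11.1 -10.1]
60.0 [ -0.   12.5 -10.4]
65.0 [ -0.   13.9 -10.5]
70.0 [ -0.   15.3 -10.6]
75.0 [ -0.   16.7 -10.5]
80.0 [ -0.   18.1 -10.3]
85.0 [ -0.   19.5 -10. ]
90.0 [-0.  20.8 -9.6]
95.0 [-0.  22.2 -9. ]
100.0 [-0.  23.4 -8.4]
105.0 [-0.  24.6 -7.6]
```

Request:
apply_moves(
  series=[
    [0, 0.5, -1.3, 0, 0, 0, 0.0],
    [0, 1.2, -2.6, 0, 0, 0, 0.0],
    [0, 2.0, -3.7, 0, 0, 0, 0.0],
    [0, 2.8, -4.9, 0, 0, 0, 0.0],
    [0, 3.8, -5.9, 0, 0, 0, 0.0],
  ],
  newtons=20,
)

```text
time: 2.73
position: [0.4873, -0.2948, 0.1643]
tool_rot: [0.749, 0.662, -0.003, -0.004]
ft_force: [-8.3, -3.5, 3.8]
grip_width: 0.0091
```

Run:
```python
from h import *
o=robot.get_obs(); print(o['position'],o['ft_force'],o['grip_width'])
d=o['position']-[.606,-.3096,.05]; print(np.hypot(np.hypot(d[0],d[1]*0),d[2]))
```

```text
[ 0.48729821 -0.29477873  0.16425928] [-8.28865405 -3.46820704  3.77496816] 0.009078717669580561
0.1647583033849813
```

Request:
apply_moves(
  series=[
    [0, 1.1, -1.0, 0, 0, 0, 0.0],
    [0, 2.2, -1.8, 0, 0, 0, 0.0],
    [0, 3.4, -2.6, 0, 0, 0, 0.0],
    [0, 4.6, -3.2, 0, 0, 0, 0.0],
    [0, 5.9, -3.7, 0, 0, 0, 0.0],
  ],
)

```text
time: 3.15
position: [0.5435, -0.3023, 0.2048]
tool_rot: [0.749, 0.662, -0.005, -0.005]
ft_force: [-14.5, 2.0, 24.9]
grip_width: 0.0091
```

Request:
apply_moves(
  series=[
    [0, 1.4, -0.5, 0, 0, 0, 0.0],
    [0, 2.8, -0.8, 0, 0, 0, 0.0],
    [0, 4.2, -0.9, 0, 0, 0, 0.0],
    [0, 5.6, -1.0, 0, 0, 0, 0.0],
    [0, 7.0, -0.9, 0, 0, 0, 0.0],
  ],
)

```text
time: 3.57
position: [0.6202, -0.3125, 0.2158]
tool_rot: [0.75, 0.662, -0.0, 0.003]
ft_force: [-1.9, 0.3, 14.6]
grip_width: 0.0093
```

Request:
apply_moves(
  series=[
    [0, 1.4, 0.2, 0, 0, 0, 0.0],
    [0, 2.8, 0.5, 0, 0, 0, 0.0],
    [0, 4.1, 0.9, 0, 0, 0, 0.0],
    [0, 5.5, 1.5, 0, 0, 0, 0.0],
    [0, 6.0, 1.75, 0, 0, 0, 0.0],
  ],
)

```text
time: 3.98
position: [0.6822, -0.3207, 0.1962]
tool_rot: [0.75, 0.662, 0.001, 0.005]
ft_force: [1.7, -1.7, 10.3]
grip_width: 0.0095
```

Request:
apply_moves(
  series=[
    [0, 0, 0, 0, 0, 0, 0.0],
    [0, 0, 0, 0, 0, 0, 0.0],
  ],
)

```text
time: 4.15
position: [0.6821, -0.3207, 0.1962]
tool_rot: [0.75, 0.662, 0.001, 0.005]
ft_force: [5.1, -1.6, 6.7]
grip_width: 0.0094
```

Run:
```python
from h import *
im=robot.camera('side'); cv2.imwrite('pics/s2.png',cv2.resize(im[0:220,240:480],None,fx=2.5,fy=2.5,interpolation=cv2.INTER_CUBIC)[:,:,::-1])
```

```text
(no output)
```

View pics/s2.png

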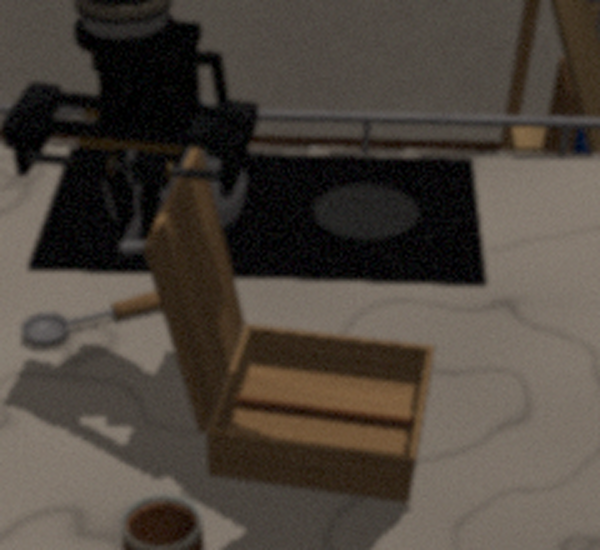

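Request:
apply_moves(
  series=[
    [0, 0, 0, 0, 0, 0, 0.2],
    [0, 0, 0, 0, 0, 0, 0.2],
    [0, 0, 0, 0, 0, 0, 0.2],
  ],
)

```text
time: 4.45
position: [0.6789, -0.3189, 0.1933]
tool_rot: [0.75, 0.662, -0.0, 0.0]
ft_force: [2.4, -0.7, 1.9]
grip_width: 0.0161
```

Request:
apply_moves(
  series=[
    [0, 0, -1.5, 0, 0, 0, 0.2],
    [0, 0, -3.5, 0, 0, 0, 0.2],
    [0, 0, -6.0, 0, 0, 0, 0.2],
    [0, 0, -9.0, 0, 0, 0, 0.2],
    [0, 0, -12.0, 0, 0, 0, 0.2],
  ],
)

```text
time: 4.87
position: [0.6764, -0.3176, 0.3113]
tool_rot: [0.75, 0.662, -0.002, -0.004]
ft_force: [0.7, -0.6, 0.1]
grip_width: 0.0177
```

Run:
```python
from h import *
o=robot.get_obs(); print(o['ft_force'],o['position'],o['grip_width'])
go([.480,-.082,.25],np.radians(94.3))
```

```text
[ 0.66042962 -0.59540337  0.12426307] [ 0.67637856 -0.31755429  0.31128079] 0.01772045664772534
shift cm [ 20.9  -22.37   6.38] tooly deg -7.2 q6 -0.46 turn 78.5
```

Request:
apply_moves(
  series=[
    [1.4, -1.5, 0, 0, 0, 5.3, 0.5],
    [2.8, -3.0, 0, 0, 0, 10.5, 0.5],
    [4.2, -4.5, 0, 0, 0, 15.7, 0.5],
    [5.6, -6.0, 0, 0, 0, 21.0, 0.5],
    [6.97, -7.46, 0, 0, 0, 26.2, 0.5],
  ],
)

```text
time: 5.28
position: [0.6105, -0.2385, 0.3111]
tool_rot: [0.881, 0.472, -0.002, -0.003]
ft_force: [-0.2, -0.6, -0.1]
grip_width: 0.0402
```

Request:
apply_moves(
  series=[
    [0.6, -1.95, 0, 0, 0, 5.3, 0.5],
    [1.2, -3.9, 0, 0, 0, 10.5, 0.5],
    [1.8, -5.85, 0, 0, 0, 15.7, 0.5],
    [2.4, -7.8, 0, 0, 0, 21.0, 0.5],
    [2.96, -9.77, 0, 0, 0, 26.2, 0.5],
  ],
)

```text
time: 5.7
position: [0.5451, -0.1602, 0.3114]
tool_rot: [0.966, 0.26, -0.003, -0.002]
ft_force: [-0.5, -0.4, 0.1]
grip_width: 0.0432
```

Request:
apply_moves(
  series=[
    [-0.3, -2.0, 3, 0, 0, 5.3, 0.5],
    [-0.7, -4.0, 6, 0, 0, 10.5, 0.5],
    [-1.0, -6.0, 9, 0, 0, 15.7, 0.5],
    [-1.3, -8.0, 12, 0, 0, 21.0, 0.5],
    [-1.66, -10.07, 14, 0, 0, 26.2, 0.5],
  ],
)

```text
time: 6.12
position: [0.4784, -0.0815, 0.17]
tool_rot: [0.999, 0.035, -0.004, -0.002]
ft_force: [0.2, 0.0, -0.0]
grip_width: 0.0434
```

Request:
apply_moves(
  series=[
    [0, 0, 0, 0, 0, 0, 0.5],
    [0, 0, 0, 0, 0, 0, 0.5],
  ],
)

```text
time: 6.28
position: [0.4798, -0.0819, 0.1714]
tool_rot: [0.999, 0.038, -0.004, -0.001]
ft_force: [1.2, -0.4, 0.8]
grip_width: 0.0434
```

Run:
```python
from h import *
o=robot.get_obs(); print(o['position'],o['grip_width'])
go([.470,-.0835,.022],np.radians(94.3))
im=robot.camera('side'); cv2.imwrite('pics/s3.png',cv2.resize(im[20:320,230:480],None,fx=2,fy=2,interpolation=cv2.INTER_CUBIC)[:,:,::-1])
```

```text
[ 0.47978569 -0.08189717  0.17142469] 0.04344529383108491
shift cm [-0.88  0.13 14.95] tooly deg -85.6 q6 1.1 turn 0.1
```

View pics/s3.png

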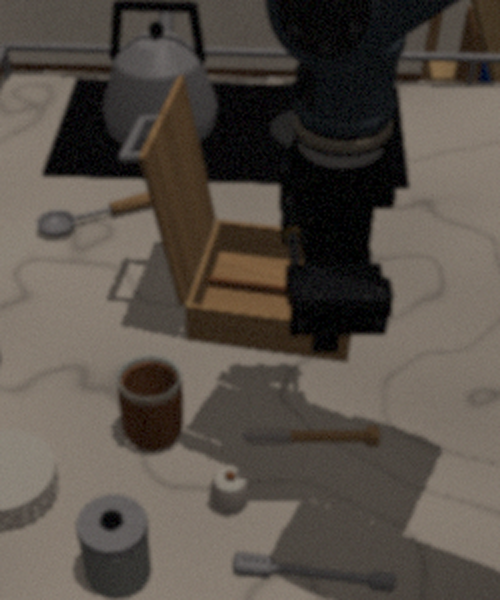

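Request:
apply_moves(
  series=[
    [-1.0, 0.1, 3.0, 0, 0, 0, 0.5],
    [-1.0, 0.1, 6.0, 0, 0, 0, 0.5],
    [-1.0, 0.1, 9.5, 0, 0, 0, 0.5],
    [-1.0, 0.1, 12.5, 0, 0, 0, 0.5],
    [-1.0, 0.1, 13.5, 0, 0, 0, 0.5],
  ],
)

```text
time: 6.75
position: [0.4732, -0.086, 0.0357]
tool_rot: [0.999, 0.037, -0.001, -0.0]
ft_force: [0.1, -0.1, 0.9]
grip_width: 0.0434
```

Request:
apply_moves(
  series=[
    [0, 0, 0.6, 0, 0, 0, 0.5],
    [0, 0, 1.2, 0, 0, 0, 0.5],
    [0, 0, 1.4, 0, 0, 0, 0.5],
    [0, 0, 1.4, 0, 0, 0, 0.5],
    [0, 0, 1.4, 0, 0, 0, 0.05],
  ],
)

```text
time: 7.17
position: [0.4738, -0.0854, 0.0252]
tool_rot: [0.999, 0.037, 0.001, 0.001]
ft_force: [-0.4, -0.4, 0.6]
grip_width: 0.0413
```

Request:
apply_moves(
  series=[
    [0, 0, 0, 0, 0, 0, 0.05],
    [0, 0, 0, 0, 0, 0, 0.05],
    [0, 0, 0, 0, 0, 0, 0.05],
    [0, 0, 0, 0, 0, 0, 0.05],
    [0, 0, 0, 0, 0, 0, 0.05],
  ],
)

```text
time: 7.58
position: [0.473, -0.085, 0.0243]
tool_rot: [0.999, 0.037, 0.0, 0.0]
ft_force: [-0.5, -1.4, 2.9]
grip_width: 0.0111
```

Request:
apply_moves(
  series=[
    [0, 0, 0, 0, 0, 0, 0.05],
    [0, 0, 0, 0, 0, 0, 0.05],
    [0, 0, 0, 0, 0, 0, 0.05],
  ],
)

```text
time: 7.83
position: [0.473, -0.085, 0.0243]
tool_rot: [0.999, 0.037, 0.0, 0.0]
ft_force: [0.5, 0.3, 3.5]
grip_width: 0.0112
```

Request:
apply_moves(
  series=[
    [0, 0, -1.0, 0, 0, 0, 0.05],
    [0, 0, -3.5, 0, 0, 0, 0.05],
    [0, 0, -7.0, 0, 0, 0, 0.05],
    [0, 0, -11, 0, 0, 0, 0.05],
    [0, 0, -12, 0, 0, 0, 0.05],
  ],
  newtons=25,
)

```text
time: 8.25
position: [0.4752, -0.0858, 0.1489]
tool_rot: [0.999, 0.037, 0.004, 0.002]
ft_force: [0.9, -0.4, 0.8]
grip_width: 0.011
```

Run:
```python
from h import *
o=robot.get_obs(); print(o['position'],o['grip_width'])
go([.517,-.263,.145],np.radians(82.8))
a=robot.camera('top'); cv2.imwrite('pics/t4.png',cv2.resize(a[190:340,400:530],None,fx=4,fy=4,interpolation=cv2.INTER_CUBIC)[:,:,::-1])
```

```text
[ 0.47518571 -0.08584403  0.14894455] 0.011030538434399976
shift cm [ 2.85 17.97  0.48] tooly deg -85.8 q6 1.09 turn 11.4
```

View pics/t4.png

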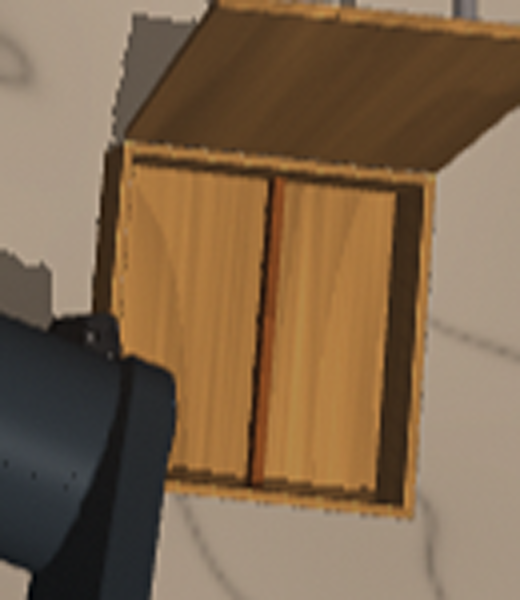

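Run:
```python
from h import *
T=lambda x,y:((x+.5)/4-.5+400,(y+.5)/4-.5+190)
a,b=plane('top',T(278,178),.018),plane('top',T(258,485),.018); print('strip',a,b,np.linalg.norm(a-b),np.degrees(np.arctan2(*(a-b)[1::-1])))
a,b=plane('top',T(434,174),.05),plane('top',T(412,518),.05); print('right wall',a,b,np.linalg.norm(a-b),np.degrees(np.arctan2(*(a-b)[1::-1])))
c=(a+b)/2; t=np.radians(-7.2); print('C from right wall', c[:2]+.083*np.array([-np.sin(t),np.cos(t)]))
```

```text
strip [ 0.59788489 -0.31779588  0.018     ] [ 0.43229361 -0.29752966  0.018     ] 0.16682683359168737 -6.9775588801547235
right wall [ 0.5944626  -0.39079434  0.05      ] [ 0.41490943 -0.3673375   0.05      ] 0.18107888613448522 -7.442972226312805
C from right wall [ 0.51508867 -0.2967204 ]
```

Request:
apply_moves(
  series=[
    [0.57, 3.6, 0, 0, 0, 2.3, 0.05],
    [1.14, 7.2, 0, 0, 0, 4.6, 0.05],
    [1.71, 10.8, 0, 0, 0, 6.8, 0.05],
    [2.3, 14.4, 0, 0, 0, 9.1, 0.05],
    [2.85, 18.0, 0, 0, 0, 11.4, 0.05],
  ],
)

```text
time: 8.72
position: [0.5141, -0.2635, 0.1433]
tool_rot: [0.998, -0.063, -0.001, -0.001]
ft_force: [1.0, -0.8, 0.1]
grip_width: 0.0111
```

Request:
apply_moves(
  series=[
    [0, 0, 1.0, 0, 0, 0, 0.05],
    [0, 0, 3.0, 0, 0, 0, 0.05],
    [0, 0, 3.0, 0, 0, 0, 0.05],
  ],
)

```text
time: 8.97
position: [0.512, -0.2614, 0.1104]
tool_rot: [0.998, -0.063, -0.003, -0.002]
ft_force: [-1.0, 0.6, -0.8]
grip_width: 0.0108
```

Run:
```python
from h import *
o=robot.get_obs(); print(o['position'],o['grip_width'])
go([.517,-.263,.0315],np.radians(82.8))
```

```text
[ 0.51197656 -0.26137881  0.11038435] 0.010833866762095684
shift cm [0.57 0.13 7.88] tooly deg -97.2 q6 1.03 turn -0.0
```

Request:
apply_moves(
  series=[
    [0.3, 0.1, 2.0, 0, 0, 0, 0.05],
    [0.4, 0.1, 4.5, 0, 0, 0, 0.05],
    [0.4, 0.1, 6.0, 0, 0, 0, 0.05],
    [0.4, 0.1, 7.0, 0, 0, 0, 0.05],
    [0.4, 0.1, 7.4, 0, 0, 0, 0.05],
  ],
)

```text
time: 9.38
position: [0.5174, -0.2626, 0.0385]
tool_rot: [0.998, -0.062, -0.002, -0.001]
ft_force: [0.9, -0.4, -0.7]
grip_width: 0.011
```

Request:
apply_moves(
  series=[
    [0, 0, 0.2, 0, 0, 0, 0.05],
    [0, 0, 0.4, 0, 0, 0, 0.05],
    [0, 0, 0.4, 0, 0, 0, 0.05],
  ],
)

```text
time: 9.63
position: [0.5189, -0.264, 0.0366]
tool_rot: [0.998, -0.062, 0.0, 0.0]
ft_force: [0.6, 0.0, -0.8]
grip_width: 0.011
```

Request:
apply_moves(
  series=[
    [0, 0, 0.2, 0, 0, 0, 0.05],
    [0, 0, 0.4, 0, 0, 0, 0.05],
    [0, 0, 0.4, 0, 0, 0, 0.05],
    [0, 0, 0.4, 0, 0, 0, 0.05],
  ],
)

```text
time: 9.97
position: [0.5185, -0.264, 0.0322]
tool_rot: [0.998, -0.062, 0.0, 0.0]
ft_force: [-0.1, 0.6, -0.4]
grip_width: 0.0113
```

Request:
apply_moves(
  series=[
    [0, 0, 0.1, 0, 0, 0, 0.05],
    [0, 0, 0.1, 0, 0, 0, 0.05],
    [0, 0, 0.1, 0, 0, 0, 0.05],
  ],
)

```text
time: 10.22
position: [0.5185, -0.2639, 0.031]
tool_rot: [0.998, -0.062, -0.0, -0.0]
ft_force: [0.8, -0.7, -0.8]
grip_width: 0.0111
```

Request:
apply_moves(
  series=[
    [0, 0, 0.1, 0, 0, 0, 0.05],
    [0, 0, 0.1, 0, 0, 0, 0.05],
    [0, 0, 0.1, 0, 0, 0, 0.3],
    [0, 0, 0.1, 0, 0, 0, 0.3],
    [0, 0, 0.1, 0, 0, 0, 0.3],
  ],
)

```text
time: 10.63
position: [0.5185, -0.2639, 0.03]
tool_rot: [0.998, -0.062, -0.0, -0.0]
ft_force: [0.7, -0.2, -0.5]
grip_width: 0.0222
```

Request:
apply_moves(
  series=[
    [0, 0, 0, 0, 0, 0, 0.3],
    [0, 0, -1.5, 0, 0, 0, 0.3],
    [0, 0, -5, 0, 0, 0, 0.3],
    [0, 0, -9, 0, 0, 0, 0.4],
    [0, 0, -12, 0, 0, 0, 0.5],
  ],
)

```text
time: 11.05
position: [0.5188, -0.2641, 0.152]
tool_rot: [0.998, -0.062, 0.0, 0.0]
ft_force: [0.8, -0.4, -0.1]
grip_width: 0.0331
```

Run:
```python
from h import *
o=robot.get_obs(); print(o['position'],o['grip_width'])
go([.471,.0785,.15],np.radians(85.1))
```

```text
[ 0.51878091 -0.2640653   0.15203357] 0.03310474447688886
shift cm [ -9.01 -33.39   0.18] tooly deg -97.2 q6 1.03 turn -2.3
```

Request:
apply_moves(
  series=[
    [-0.9, -3.4, 0, 0, 0, 0, 0.5],
    [-1.8, -6.8, 0, 0, 0, -1, 0.5],
    [-2.7, -10.2, 0, 0, 0, -2, 0.5],
    [-3.6, -13.6, 0, 0, 0, -2.3, 0.5],
    [-4.5, -16.7, 0, 0, 0, -2.3, 0.5],
  ],
)

```text
time: 11.47
position: [0.4939, -0.0908, 0.1502]
tool_rot: [0.999, -0.042, -0.0, -0.0]
ft_force: [-0.1, 0.6, 0.2]
grip_width: 0.0434
```

Request:
apply_moves(
  series=[
    [-1.0, -3.4, 1, 0, 0, 0, 0.5],
    [-2.0, -6.8, 3, 0, 0, 0, 0.5],
    [-3.0, -10.2, 5, 0, 0, 0, 0.5],
    [-4.0, -13.6, 7, 0, 0, 0, 0.5],
    [-5.1, -16.5, 8, 0, 0, 0, 0.5],
  ],
)

```text
time: 11.88
position: [0.4566, 0.078, 0.0685]
tool_rot: [0.999, -0.042, -0.001, -0.0]
ft_force: [0.9, 0.4, 0.4]
grip_width: 0.0434
```

Request:
apply_moves(
  series=[
    [0, 0, 0, 0, 0, 0, 0.5],
    [0, 0, 0, 0, 0, 0, 0.5],
  ],
)

```text
time: 12.05
position: [0.4566, 0.0777, 0.0694]
tool_rot: [0.999, -0.04, -0.001, 0.0]
ft_force: [1.6, -0.8, 0.9]
grip_width: 0.043
```

Run:
```python
from h import *
o=robot.get_obs(); print(o['position'],o['grip_width'])
go([.471,.0785,.022],np.radians(85.1))
a=robot.camera('top'); s=robot.camera('side')
A=cv2.resize(a[190:340,400:530],None,fx=3,fy=3,interpolation=cv2.INTER_CUBIC); B=cv2.resize(s[190:340,290:450],None,fx=2.5,fy=3,interpolation=cv2.INTER_CUBIC)
cv2.imwrite('pics/t5.png',np.hstack([A,B])[:,:,::-1])
```

```text
[0.45656336 0.07765432 0.06940154] 0.043009267774639974
shift cm [ 1.44 -0.2   4.74] tooly deg -94.6 q6 1.58 turn 0.3
```

View pics/t5.png

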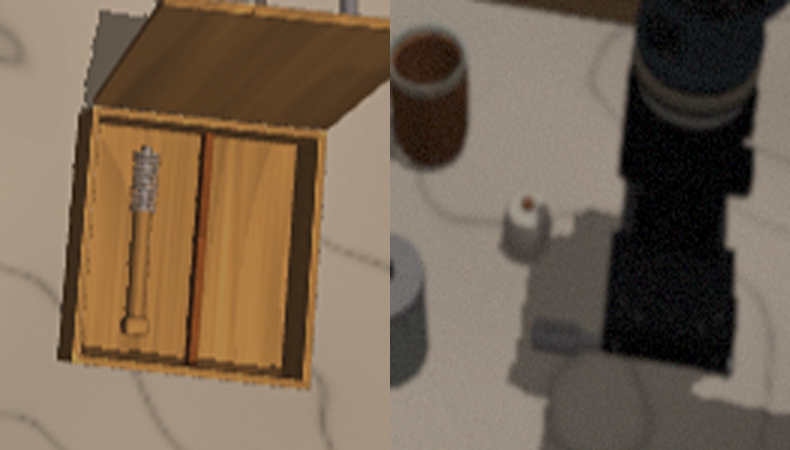

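Request:
apply_moves(
  series=[
    [0.7, -0.1, 1.5, 0, 0, 0, 0.5],
    [1.4, -0.2, 3, 0, 0, 0, 0.5],
    [1.4, -0.2, 4, 0, 0, 0, 0.5],
    [1.4, -0.2, 4.6, 0, 0, 0, 0.5],
    [1.4, -0.2, 4.6, 0, 0, 0, 0.5],
  ],
)

```text
time: 12.57
position: [0.4714, 0.076, 0.0233]
tool_rot: [0.999, -0.043, -0.001, -0.0]
ft_force: [-0.7, -0.3, -0.1]
grip_width: 0.0432
```

Request:
apply_moves(
  series=[
    [0, 0, 0, 0, 0, 0, 0.0],
    [0, 0, 0, 0, 0, 0, 0.0],
    [0, 0, 0, 0, 0, 0, 0.0],
    [0, 0, 0, 0, 0, 0, 0.0],
    [0, 0, 0, 0, 0, 0, 0.0],
  ],
  newtons=25,
)

```text
time: 12.98
position: [0.4721, 0.077, 0.0245]
tool_rot: [0.999, -0.042, 0.0, 0.0]
ft_force: [-0.1, 0.2, 0.9]
grip_width: 0.0182
```

Request:
apply_moves(
  series=[
    [0, 0, 0, 0, 0, 0, 0.0],
    [0, 0, 0, 0, 0, 0, 0.0],
    [0, 0, 0, 0, 0, 0, 0.0],
    [0, 0, 0, 0, 0, 0, 0.0],
  ],
)

```text
time: 13.32
position: [0.4721, 0.077, 0.0243]
tool_rot: [0.999, -0.042, 0.0, 0.0]
ft_force: [-0.1, 1.8, 4.1]
grip_width: 0.0082
```

Request:
apply_moves(
  series=[
    [0, 0, 0, 0, 0, 0, 0.3],
    [0, 0, 0, 0, 0, 0, 0.3],
    [0, 0, 0.25, 0, 0, 0, 0.3],
    [0, 0, 0.25, 0, 0, 0, 0.3],
    [0, 0, 0.25, 0, 0, 0, 0.3],
  ],
)

```text
time: 13.73
position: [0.4717, 0.0769, 0.0212]
tool_rot: [0.999, -0.042, -0.0, -0.0]
ft_force: [0.4, 0.1, 0.3]
grip_width: 0.0251
```

Request:
apply_moves(
  series=[
    [0, 0, 0, 0, 0, 0, 0.0],
    [0, 0, 0, 0, 0, 0, 0.0],
    [0, 0, 0, 0, 0, 0, 0.0],
    [0, 0, 0, 0, 0, 0, 0.0],
    [0, 0, 0, 0, 0, 0, 0.0],
  ],
)

```text
time: 14.15
position: [0.4719, 0.0769, 0.0216]
tool_rot: [0.999, -0.042, 0.0, -0.0]
ft_force: [-0.9, -0.3, -0.1]
grip_width: 0.0084
```

Request:
apply_moves(
  series=[
    [0, 0, 0, 0, 0, 0, 0.0],
    [0, 0, 0, 0, 0, 0, 0.0],
    [0, 0, 0, 0, 0, 0, 0.0],
  ],
)

```text
time: 14.4
position: [0.472, 0.0769, 0.0216]
tool_rot: [0.999, -0.042, 0.0, -0.0]
ft_force: [0.2, -0.6, -0.2]
grip_width: 0.008
```

Request:
apply_moves(
  series=[
    [0, 0, -1.0, 0, 0, 0, 0.0],
    [0, 0, -3.5, 0, 0, 0, 0.0],
    [0, 0, -7.0, 0, 0, 0, 0.0],
    [0, 0, -11, 0, 0, 0, 0.0],
    [0, 0, -12, 0, 0, 0, 0.0],
  ],
)

```text
time: 14.82
position: [0.4744, 0.0769, 0.1467]
tool_rot: [0.999, -0.042, 0.004, 0.0]
ft_force: [1.1, -0.2, 0.2]
grip_width: 0.0077
```

Run:
```python
from h import *
o=robot.get_obs(); print(o['position'],o['grip_width'])
C=np.array([.516,-.2978]); c=C-.045*np.array([.125,.992]); print(c)
go([*c,.145],np.radians(82.8))
```

```text
[0.47436798 0.07692912 0.14671652] 0.007703385269453435
[ 0.510375 -0.34244 ]
shift cm [ 7.13 41.48  0.23] tooly deg -94.8 q6 1.58 turn 2.4
```

Request:
apply_moves(
  series=[
    [0.6, 3.5, 0, 0, 0, 0, 0.0],
    [1.2, 7.0, 0, 0, 0, 0, 0.0],
    [1.8, 10.5, 0, 0, 0, 0, 0.0],
    [2.4, 14.0, 0, 0, 0, 0, 0.0],
    [3.0, 17.5, 0, 0, 0, 0, 0.0],
  ],
)

```text
time: 15.23
position: [0.4867, -0.1014, 0.1425]
tool_rot: [0.999, -0.042, 0.0, 0.0]
ft_force: [0.5, 0.7, -0.3]
grip_width: 0.0079
```

Request:
apply_moves(
  series=[
    [0.6, 3.5, 0, 0, 0, 0, 0.0],
    [1.2, 7.0, 0, 0, 0, 0, 0.0],
    [1.8, 10.5, 0, 0, 0, 0, 0.0],
    [2.4, 14.0, 0, 0, 0, 0, 0.0],
    [3.0, 17.5, 0, 0, 0, 0, 0.0],
  ],
)

```text
time: 15.65
position: [0.5016, -0.2785, 0.1423]
tool_rot: [0.999, -0.043, -0.0, -0.0]
ft_force: [0.9, -0.6, -1.0]
grip_width: 0.0081
```

Request:
apply_moves(
  series=[
    [0.6, 3.3, 0, 0, 0, 1, 0.0],
    [1.1, 6.5, 0, 0, 0, 2.4, 0.0],
    [1.1, 6.5, 0, 0, 0, 2.4, 0.0],
    [1.1, 6.5, 0, 0, 0, 2.4, 0.0],
  ],
)

```text
time: 15.98
position: [0.5072, -0.3445, 0.1421]
tool_rot: [0.998, -0.065, 0.0, 0.0]
ft_force: [-0.5, 0.9, -1.2]
grip_width: 0.0081
```

Run:
```python
from h import *
o=robot.get_obs(); print(o['position'],o['grip_width'])
go([.5104,-.3424,.035],np.radians(82.8))
```

```text
[ 0.50720253 -0.34445121  0.14205486] 0.008087759730516285
shift cm [ 0.28 -0.25 10.71] tooly deg -97.4 q6 0.92 turn -0.2
```

Request:
apply_moves(
  series=[
    [0.3, -0.2, 3.0, 0, 0, 0, 0.0],
    [0.3, -0.2, 6, 0, 0, 0, 0.0],
    [0.3, -0.2, 8.5, 0, 0, 0, 0.0],
    [0.3, -0.2, 10, 0, 0, 0, 0.0],
    [0.3, -0.2, 10.7, 0, 0, 0, 0.0],
  ],
)

```text
time: 16.4
position: [0.509, -0.3376, 0.0323]
tool_rot: [0.998, -0.063, -0.002, -0.002]
ft_force: [-0.6, -0.1, -0.6]
grip_width: 0.0078
```

Request:
apply_moves(
  series=[
    [0, 0, 0.1, 0, 0, 0, 0.0],
    [0, 0, 0.2, 0, 0, 0, 0.0],
    [0, 0, 0.2, 0, 0, 0, 0.0],
    [0, 0, 0.2, 0, 0, 0, 0.0],
  ],
)

```text
time: 16.73
position: [0.5115, -0.3413, 0.034]
tool_rot: [0.998, -0.063, 0.001, 0.001]
ft_force: [-0.7, 0.5, -0.4]
grip_width: 0.0081
```

Request:
apply_moves(
  series=[
    [0, 0, 0.2, 0, 0, 0, 0.0],
    [0, 0, 0.4, 0, 0, 0, 0.0],
    [0, 0, 0.5, 0, 0, 0, 0.0],
    [0, 0, 0.5, 0, 0, 0, 0.0],
    [0, 0, 0.5, 0, 0, 0, 0.0],
  ],
)

```text
time: 17.15
position: [0.5107, -0.3411, 0.0276]
tool_rot: [0.998, -0.063, 0.0, 0.0]
ft_force: [0.1, 0.3, -0.0]
grip_width: 0.0079
```

Request:
apply_moves(
  series=[
    [0, 0, 0.1, 0, 0, 0, 0.0],
    [0, 0, 0.1, 0, 0, 0, 0.0],
    [0, 0, 0.1, 0, 0, 0, 0.0],
  ],
)

```text
time: 17.4
position: [0.5108, -0.3411, 0.0275]
tool_rot: [0.998, -0.063, 0.0, 0.0]
ft_force: [-1.3, 1.0, 5.0]
grip_width: 0.008
```

Contact at about 5 N: it is on the bottom. Releasing.

Request:
apply_moves(
  series=[
    [0, 0, 0, 0, 0, 0, 0.2],
    [0, 0, 0, 0, 0, 0, 0.2],
    [0, 0, 0, 0, 0, 0, 0.2],
    [0, 0, 0, 0, 0, 0, 0.2],
  ],
)

```text
time: 17.73
position: [0.5107, -0.341, 0.0264]
tool_rot: [0.998, -0.063, -0.0, -0.0]
ft_force: [0.0, -1.3, 0.2]
grip_width: 0.0169
```

Request:
apply_moves(
  series=[
    [0, 0, -1.0, 0, 0, 0, 0.2],
    [0, 0, -4, 0, 0, 0, 0.2],
    [0, 0, -8, 0, 0, 0, 0.3],
    [0, 0, -12, 0, 0, 0, 0.5],
    [0, 0, -14, 0, 0, 0, 1],
  ],
)

```text
time: 18.15
position: [0.5125, -0.3425, 0.1718]
tool_rot: [0.998, -0.063, 0.003, 0.002]
ft_force: [0.3, -0.5, 0.7]
grip_width: 0.0299
```

Run:
```python
from h import *
o=robot.get_obs(); print(o['position'],o['grip_width'])
go([.636,-.079,.18])
```

```text
[ 0.51245349 -0.3424905   0.1718336 ] 0.029942995265455172
shift cm [  8.93 -27.69  -0.88] tooly deg -97.3 q6 0.93
```

Request:
apply_moves(
  series=[
    [0, -4, 0, 0, 0, 0, 1],
    [0, -8, 0, 0, 0, 0, 1],
    [0, -12, -0.5, 0, 0, 0, 1],
    [0, -16, -0.9, 0, 0, 0, 1],
    [0, -20, -0.9, 0, 0, 0, 1],
  ],
)

```text
time: 18.57
position: [0.5364, -0.1412, 0.177]
tool_rot: [0.998, -0.064, 0.001, 0.0]
ft_force: [0.5, 0.2, -0.1]
grip_width: 0.0625
```

Request:
apply_moves(
  series=[
    [2.5, -2.2, 0, 0, 0, 0, 1],
    [5, -4.4, 0, 0, 0, 0, 1],
    [7.5, -6.6, 0, 0, 0, 0, 1],
    [8.9, -7.7, 0, 0, 0, 0, 1],
    [8.9, -7.7, 0, 0, 0, 0, 1],
  ],
)

```text
time: 18.98
position: [0.6375, -0.0751, 0.1764]
tool_rot: [0.998, -0.062, 0.002, 0.0]
ft_force: [0.5, 0.3, -0.5]
grip_width: 0.0856
```

Run:
```python
from h import *
o=robot.get_obs(); print(o['position'],o['grip_width'])
go([.636,-.079,.048])
a=robot.camera('top'); s=robot.camera('side')
A=cv2.resize(a[190:340,400:530],None,fx=3,fy=3,interpolation=cv2.INTER_CUBIC); B=cv2.resize(s[110:260,250:410],None,fx=2.5,fy=3,interpolation=cv2.INTER_CUBIC)
cv2.imwrite('pics/t6.png',np.hstack([A,B])[:,:,::-1])
```

```text
[ 0.6375287  -0.07510393  0.17642024] 0.08560451448392276
shift cm [-0.16  0.41 12.84] tooly deg -97.1 q6 1.4
```

View pics/t6.png

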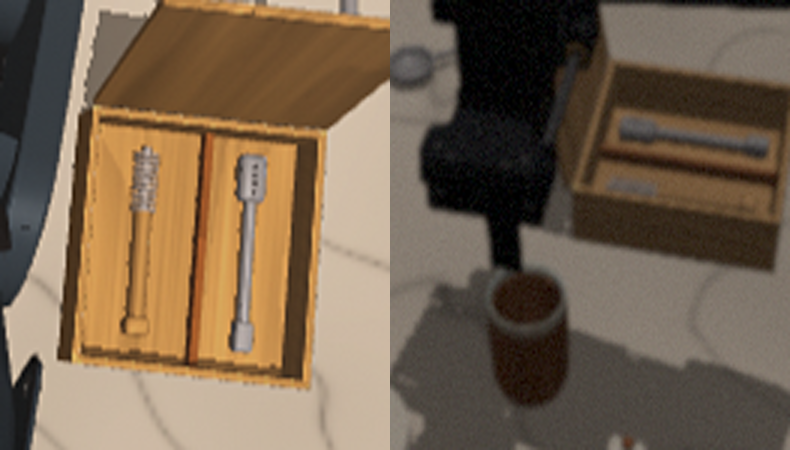

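Request:
apply_moves(
  series=[
    [-0.1, 0.4, 3.5, 0, 0, 0, 1],
    [-0.1, 0.4, 6, 0, 0, 0, 1],
    [-0.1, 0.4, 6, 0, 0, 0, 1],
  ],
)

```text
time: 19.33
position: [0.6272, -0.0813, 0.1109]
tool_rot: [0.998, -0.064, -0.006, -0.001]
ft_force: [-0.5, 0.4, -0.7]
grip_width: 0.0874
```

Run:
```python
from h import *
o=robot.get_obs(); r=R.from_quat(o['tool_rot']); print(o['position'])
for s in(-.051,.051): print(proj('side',o['position']+r.apply([0,s,.019])))
s=robot.camera('side')
cv2.imwrite('pics/s7.png',cv2.resize(s[130:270,240:400],None,fx=4,fy=4,interpolation=cv2.INTER_CUBIC)[:,:,::-1])
go([.636,-.079,.048])
```

```text
[ 0.62721969 -0.08129174  0.11092285]
[303.45587426 223.82898859]
[316.43560422 187.27713448]
shift cm [ 0.72 -0.34  6.51] tooly deg -97.4 q6 1.39
```

View pics/s7.png

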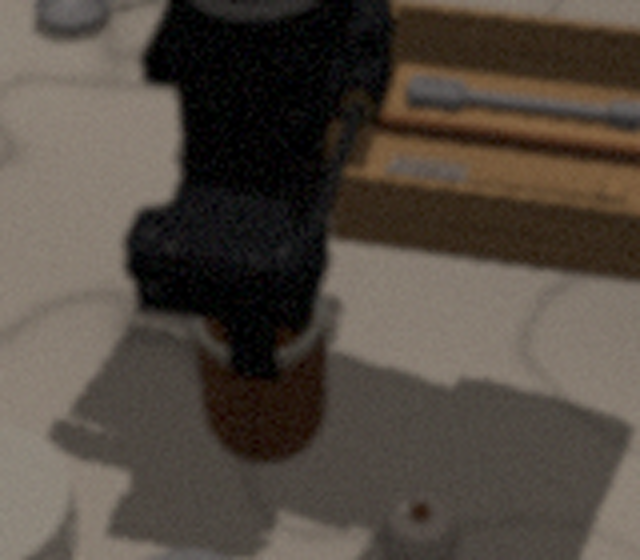

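Request:
apply_moves(
  series=[
    [0, 0, 0, 0, 0, 0, 1],
    [0, 0, 0, 0, 0, 0, 1],
    [0, 0, 0, 0, 0, 0, 1],
  ],
)

```text
time: 19.63
position: [0.6336, -0.082, 0.1176]
tool_rot: [0.998, -0.064, 0.002, 0.0]
ft_force: [0.3, -1.1, 0.5]
grip_width: 0.0869
```

Run:
```python
from h import *
go([.636,-.079,.045])
```

```text
shift cm [ 0.18 -0.33  7.26] tooly deg -97.3 q6 1.39
```

Request:
apply_moves(
  series=[
    [0.2, -0.3, 1.5, 0, 0, 0, 1],
    [0.2, -0.3, 3, 0, 0, 0, 1],
    [0.2, -0.3, 4.5, 0, 0, 0, 1],
    [0.2, -0.3, 6, 0, 0, 0, 1],
    [0.2, -0.3, 7, 0, 0, 0, 1],
  ],
)

```text
time: 20.05
position: [0.6352, -0.0787, 0.0457]
tool_rot: [0.998, -0.063, 0.0, 0.0]
ft_force: [0.0, 0.4, 0.1]
grip_width: 0.087
```

Request:
apply_moves(
  series=[
    [0, 0, 0, 0, 0, 0, 1],
    [0, 0, 0, 0, 0, 0, 1],
    [0, 0, 0, 0, 0, 0, 0.6],
    [0, 0, 0, 0, 0, 0, 0.6],
    [0, 0, 0, 0, 0, 0, 0.6],
  ],
  newtons=15,
)

```text
time: 20.47
position: [0.6356, -0.0788, 0.0467]
tool_rot: [0.998, -0.063, 0.001, 0.0]
ft_force: [0.9, 0.6, -0.2]
grip_width: 0.0742
```

Request:
apply_moves(
  series=[
    [0, 0, 0, 0, 0, 0, 0.6],
    [0, 0, 0, 0, 0, 0, 0.6],
    [0, 0, 0, 0, 0, 0, 0.6],
  ],
)

```text
time: 20.72
position: [0.6356, -0.0794, 0.0464]
tool_rot: [0.998, -0.063, 0.001, 0.001]
ft_force: [-1.3, -3.1, 3.1]
grip_width: 0.063
```

Request:
apply_moves(
  series=[
    [0, 0, -1, 0, 0, 0, 0.6],
    [0, 0, -3, 0, 0, 0, 0.6],
    [0, 0, -6, 0, 0, 0, 0.6],
    [0, 0, -9, 0, 0, 0, 0.6],
    [0, 0, -11.5, 0, 0, 0, 0.6],
  ],
  newtons=20,
)

```text
time: 21.13
position: [0.6345, -0.0778, 0.162]
tool_rot: [0.998, -0.063, -0.0, -0.001]
ft_force: [0.8, -0.9, -2.8]
grip_width: 0.0624
```

Request:
apply_moves(
  series=[
    [-1.2, -2.0, 0, 0, 0, 0, 0.6],
    [-2.9, -5.0, 0, 0, 0, 0, 0.6],
    [-4.7, -8.2, 0, 0, 0, 0, 0.6],
    [-6.5, -11.4, 0, 0, 0, 0, 0.6],
    [-8.4, -14.5, 0, 0, 0, 0, 0.6],
  ],
)

```text
time: 21.55
position: [0.5683, 0.0777, 0.1605]
tool_rot: [0.998, -0.064, -0.001, -0.001]
ft_force: [-0.1, 0.1, -2.1]
grip_width: 0.0624
```

Request:
apply_moves(
  series=[
    [-1.9, -3.3, 0, 0, 0, 0, 0.6],
    [-3.8, -6.6, 0, 0, 0, 0, 0.6],
    [-5.6, -9.8, 0, 0, 0, 0, 0.6],
    [-7.3, -12.6, 0, 0, 0, 0, 0.6],
    [-8.4, -14.5, 0, 0, 0, 0, 0.6],
  ],
)

```text
time: 21.97
position: [0.5017, 0.2333, 0.1604]
tool_rot: [0.998, -0.062, -0.002, -0.0]
ft_force: [0.9, 0.1, -3.4]
grip_width: 0.0623
```

Request:
apply_moves(
  series=[
    [0, 0, 0, 0, 0, 0, 0.6],
    [0, 0, 0, 0, 0, 0, 0.6],
    [0, 0, 0, 0, 0, 0, 0.6],
    [0, 0, 0, 0, 0, 0, 0.6],
  ],
)

```text
time: 22.3
position: [0.5053, 0.2295, 0.1605]
tool_rot: [0.998, -0.064, -0.0, 0.0]
ft_force: [0.2, 0.5, -2.2]
grip_width: 0.0629
```

Run:
```python
from h import *
o=robot.get_obs(); print(o['position'],o['grip_width'])
go([.506,.2315,.065])
```

```text
[0.50528732 0.22952748 0.16052708] 0.06290471440576535
shift cm [ 0.05 -0.21  9.55] tooly deg -97.3 q6 1.92
```

Request:
apply_moves(
  series=[
    [0, -0.2, 2, 0, 0, 0, 0.6],
    [0, -0.2, 4.5, 0, 0, 0, 0.6],
    [0, -0.2, 7, 0, 0, 0, 0.6],
    [0, -0.2, 8.7, 0, 0, 0, 0.6],
    [0, -0.2, 9.3, 0, 0, 0, 0.6],
  ],
)

```text
time: 22.72
position: [0.5041, 0.2306, 0.065]
tool_rot: [0.998, -0.065, -0.002, 0.001]
ft_force: [-0.0, -0.1, -3.1]
grip_width: 0.0628
```

Request:
apply_moves(
  series=[
    [0, 0, 0, 0, 0, 0, 0.6],
    [0, 0, 0.2, 0, 0, 0, 0.6],
    [0, 0, 0.4, 0, 0, 0, 0.6],
    [0, 0, 0.4, 0, 0, 0, 0.6],
    [0, 0, 0.4, 0, 0, 0, 0.6],
  ],
)

```text
time: 23.13
position: [0.5058, 0.2324, 0.0645]
tool_rot: [0.998, -0.063, 0.001, -0.0]
ft_force: [-0.0, 0.2, -2.2]
grip_width: 0.0624
```

Request:
apply_moves(
  series=[
    [0, 0, 0.2, 0, 0, 0, 0.6],
    [0, 0, 0.4, 0, 0, 0, 0.6],
    [0, 0, 0.6, 0, 0, 0, 0.6],
    [0, 0, 0.65, 0, 0, 0, 0.6],
    [0, 0, 0.65, 0, 0, 0, 0.6],
  ],
)

```text
time: 23.55
position: [0.5049, 0.2323, 0.0568]
tool_rot: [0.998, -0.063, -0.0, 0.0]
ft_force: [0.1, -0.1, -2.1]
grip_width: 0.0625
```

Request:
apply_moves(
  series=[
    [0, 0, 0, 0, 0, 0, 0.6],
    [0, 0, 0.1, 0, 0, 0, 0.6],
    [0, 0, 0.1, 0, 0, 0, 0.6],
    [0, 0, 0.1, 0, 0, 0, 0.6],
  ],
)

```text
time: 23.88
position: [0.5052, 0.2324, 0.0565]
tool_rot: [0.998, -0.063, 0.0, -0.0]
ft_force: [-0.4, -0.3, 2.5]
grip_width: 0.0627
```

Request:
apply_moves(
  series=[
    [0, 0, 0, 0, 0, 0, 1],
    [0, 0, 0, 0, 0, 0, 1],
    [0, 0, 0, 0, 0, 0, 1],
    [0, 0, 0, 0, 0, 0, 1],
    [0, 0, 0, 0, 0, 0, 1],
  ],
)

```text
time: 24.3
position: [0.5053, 0.2323, 0.056]
tool_rot: [0.998, -0.063, 0.0, -0.0]
ft_force: [-0.2, -0.0, -0.3]
grip_width: 0.0844
```

Request:
apply_moves(
  series=[
    [0, 0, -1.5, 0, 0, 0, 1],
    [0, 0, -4, 0, 0, 0, 1],
    [0, 0, -7, 0, 0, 0, 1],
    [0, 0, -10, 0, 0, 0, 1],
    [0, 0, -12, 0, 0, 0, 1],
  ],
)

```text
time: 24.72
position: [0.506, 0.2325, 0.1786]
tool_rot: [0.998, -0.063, 0.001, -0.0]
ft_force: [0.9, -0.2, 0.8]
grip_width: 0.0872
```

Run:
```python
from h import *
o=robot.get_obs(); print(o['position'],o['grip_width'])
go([.648,.0885,.15])
```

```text
[0.50603282 0.2325474  0.17856125] 0.08719930981361389
shift cm [15.89 12.5   2.89] tooly deg -97.3 q6 1.93
```

Request:
apply_moves(
  series=[
    [3.2, 2.5, 0, 0, 0, 0, 1],
    [6.4, 5.0, 0, 0, 0, 0, 1],
    [9.6, 7.5, 0, 0, 0, 0, 1],
    [12.8, 10.0, 0, 0, 0, 0, 1],
    [15.9, 12.5, 0, 0, 0, 0, 1],
  ],
)

```text
time: 25.13
position: [0.6482, 0.0868, 0.1762]
tool_rot: [0.998, -0.063, 0.0, -0.0]
ft_force: [1.0, 0.5, 0.5]
grip_width: 0.0871
```

Request:
apply_moves(
  series=[
    [0, 0, 2, 0, 0, 0, 1],
    [0, 0, 4, 0, 0, 0, 1],
    [0, 0, 5, 0, 0, 0, 1],
    [0, 0, 5, 0, 0, 0, 1],
    [0, 0, 5, 0, 0, 0, 1],
  ],
)

```text
time: 25.55
position: [0.6464, 0.0886, 0.1254]
tool_rot: [0.998, -0.063, -0.001, 0.0]
ft_force: [0.3, 0.4, 0.6]
grip_width: 0.0867
```

Run:
```python
from h import *
o=robot.get_obs(); r=R.from_quat(o['tool_rot']); print(o['position'])
s=robot.camera('side'); a=robot.camera('top')
A=cv2.resize(a[230:330,120:260],None,fx=3,fy=4,interpolation=cv2.INTER_CUBIC); B=cv2.resize(s[220:320,240:340],None,fx=3.6,fy=4,interpolation=cv2.INTER_CUBIC)
cv2.imwrite('pics/s8.png',np.hstack([A,B])[:,:,::-1])
go([.648,.0885,.045])
```

```text
[0.6463729  0.08862502 0.12544842]
shift cm [0.03 0.02 8.21] tooly deg -97.2 q6 1.66
```

View pics/s8.png

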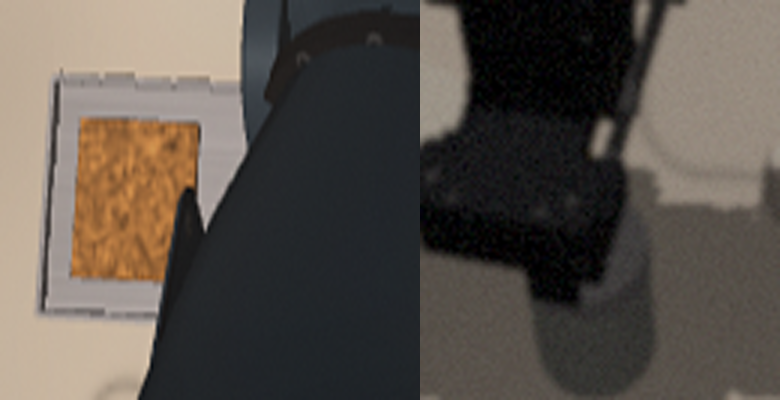

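Run:
```python
from h import *
o=robot.get_obs(); r=R.from_quat(o['tool_rot'])
print(o['position'],proj('side',o['position']+r.apply([0,-.051,.019])), proj('side',[.648,.0885,.084]),proj('side',[.648,.0885,0]))
```

```text
[0.64759238 0.08878442 0.12710088] [276.25175171 294.55942585] [286.22885429 278.05191618] [290.06898254 306.07822313]
```

Request:
apply_moves(
  series=[
    [0, 0, 1.5, 0, 0, 0, 1],
    [0, 0, 3, 0, 0, 0, 1],
    [0, 0, 5, 0, 0, 0, 1],
    [0, 0, 7, 0, 0, 0, 1],
    [0, 0, 8.1, 0, 0, 0, 1],
  ],
)

```text
time: 26.07
position: [0.6468, 0.0887, 0.0446]
tool_rot: [0.998, -0.063, -0.0, 0.0]
ft_force: [0.4, -0.3, 0.1]
grip_width: 0.0871
```

Request:
apply_moves(
  series=[
    [0, 0, 0, 0, 0, 0, 1],
    [0, 0, 0, 0, 0, 0, 1],
    [0, 0, 0, 0, 0, 0, 0.6],
    [0, 0, 0, 0, 0, 0, 0.6],
    [0, 0, 0, 0, 0, 0, 0.6],
  ],
  newtons=15,
)

```text
time: 26.48
position: [0.648, 0.0883, 0.0465]
tool_rot: [0.998, -0.063, 0.001, -0.0]
ft_force: [-0.5, 0.2, -0.4]
grip_width: 0.0748
```

Request:
apply_moves(
  series=[
    [0, 0, 0, 0, 0, 0, 0.55],
    [0, 0, 0, 0, 0, 0, 0.55],
    [0, 0, 0, 0, 0, 0, 0.55],
    [0, 0, 0, 0, 0, 0, 0.55],
  ],
)

```text
time: 26.82
position: [0.6474, 0.0881, 0.0456]
tool_rot: [0.998, -0.063, 0.0, 0.0]
ft_force: [-0.5, -0.7, 2.9]
grip_width: 0.0599
```

Request:
apply_moves(
  series=[
    [0, 0, -1, 0, 0, 0, 0.55],
    [0, 0, -3, 0, 0, 0, 0.55],
    [0, 0, -6, 0, 0, 0, 0.55],
    [0, 0, -9.5, 0, 0, 0, 0.55],
    [0, 0, -13.0, 0, 0, 0, 0.55],
  ],
  newtons=20,
)

```text
time: 27.23
position: [0.6458, 0.0884, 0.1754]
tool_rot: [0.998, -0.063, -0.002, -0.0]
ft_force: [0.3, 0.0, -3.2]
grip_width: 0.06
```

Request:
apply_moves(
  series=[
    [-1.2, -1.8, 0, 0, 0, 0, 0.55],
    [-2.9, -4.2, 0, 0, 0, 0, 0.55],
    [-4.7, -6.9, 0, 0, 0, 0, 0.55],
    [-6.5, -9.5, 0, 0, 0, 0, 0.55],
    [-8.3, -12.2, 0, 0, 0, 0, 0.55],
  ],
)

```text
time: 27.65
position: [0.5787, 0.2205, 0.1751]
tool_rot: [0.998, -0.064, -0.001, 0.0]
ft_force: [0.6, -0.6, -2.7]
grip_width: 0.0599
```

Request:
apply_moves(
  series=[
    [-1.8, -2.7, 0, 0, 0, 0, 0.55],
    [-3.6, -5.4, 0, 0, 0, 0, 0.55],
    [-5.4, -8.0, 0, 0, 0, 0, 0.55],
    [-7.1, -10.4, 0, 0, 0, 0, 0.55],
    [-8.3, -12.2, 0, 0, 0, 0, 0.55],
  ],
)

```text
time: 28.07
position: [0.5108, 0.3532, 0.1749]
tool_rot: [0.998, -0.063, -0.001, 0.0]
ft_force: [0.1, 0.1, -3.2]
grip_width: 0.0601
```

Request:
apply_moves(
  series=[
    [0, 0, 0, 0, 0, 0, 0.55],
    [0, 0, 0, 0, 0, 0, 0.55],
    [0, 0, 0, 0, 0, 0, 0.55],
    [0, 0, 0, 0, 0, 0, 0.55],
  ],
)

```text
time: 28.4
position: [0.5137, 0.3502, 0.175]
tool_rot: [0.998, -0.064, -0.0, 0.0]
ft_force: [-0.0, -0.5, -2.8]
grip_width: 0.0599
```

Run:
```python
from h import *
o=robot.get_obs(); print(o['position'],o['grip_width'])
go([.513,.351,.065])
```

```text
[0.51373914 0.35022362 0.17500209] 0.05993052620114724
shift cm [-0.08 -0.07 11.  ] tooly deg -97.3 q6 2.12
```

Request:
apply_moves(
  series=[
    [-0.1, -0.1, 2.5, 0, 0, 0, 0.55],
    [-0.1, -0.1, 5, 0, 0, 0, 0.55],
    [-0.1, -0.1, 7.5, 0, 0, 0, 0.55],
    [-0.1, -0.1, 9.5, 0, 0, 0, 0.55],
    [-0.1, -0.1, 11, 0, 0, 0, 0.55],
  ],
)

```text
time: 28.82
position: [0.5124, 0.3505, 0.063]
tool_rot: [0.998, -0.064, -0.001, 0.001]
ft_force: [1.2, -0.2, -1.6]
grip_width: 0.0601
```

Request:
apply_moves(
  series=[
    [0, 0, 0, 0, 0, 0, 0.55],
    [0, 0, 0, 0, 0, 0, 0.55],
    [0, 0, 0.2, 0, 0, 0, 0.55],
    [0, 0, 0.4, 0, 0, 0, 0.55],
    [0, 0, 0.4, 0, 0, 0, 0.55],
  ],
)

```text
time: 29.23
position: [0.5131, 0.3524, 0.062]
tool_rot: [0.998, -0.063, 0.001, -0.0]
ft_force: [-0.6, -0.3, -3.0]
grip_width: 0.0596
```

Request:
apply_moves(
  series=[
    [0, 0, 0.1, 0, 0, 0, 0.55],
    [0, 0, 0.2, 0, 0, 0, 0.55],
    [0, 0, 0.3, 0, 0, 0, 0.55],
    [0, 0, 0.3, 0, 0, 0, 0.55],
    [0, 0, 0.3, 0, 0, 0, 0.55],
  ],
)

```text
time: 29.65
position: [0.5123, 0.3524, 0.0581]
tool_rot: [0.998, -0.063, -0.0, 0.0]
ft_force: [0.4, 0.1, -2.5]
grip_width: 0.06
```

Request:
apply_moves(
  series=[
    [0, 0, 0.1, 0, 0, 0, 0.55],
    [0, 0, 0.2, 0, 0, 0, 0.55],
    [0, 0, 0.25, 0, 0, 0, 0.55],
    [0, 0, 0.25, 0, 0, 0, 0.55],
    [0, 0, 0.25, 0, 0, 0, 0.55],
  ],
)

```text
time: 30.07
position: [0.5124, 0.3524, 0.0557]
tool_rot: [0.998, -0.063, 0.0, -0.0]
ft_force: [-0.5, 0.1, -1.4]
grip_width: 0.0598
```

Request:
apply_moves(
  series=[
    [0, 0, 0.1, 0, 0, 0, 0.55],
    [0, 0, 0.1, 0, 0, 0, 0.55],
    [0, 0, 0.1, 0, 0, 0, 0.55],
  ],
)

```text
time: 30.32
position: [0.5125, 0.3524, 0.0556]
tool_rot: [0.998, -0.063, 0.0, -0.0]
ft_force: [-1.8, -1.4, 4.6]
grip_width: 0.0602
```

Request:
apply_moves(
  series=[
    [0, 0, 0, 0, 0, 0, 0.97],
    [0, 0, 0, 0, 0, 0, 0.97],
    [0, 0, 0, 0, 0, 0, 0.97],
    [0, 0, 0, 0, 0, 0, 0.97],
    [0, 0, 0, 0, 0, 0, 0.97],
  ],
)

```text
time: 30.73
position: [0.5125, 0.3524, 0.0544]
tool_rot: [0.998, -0.063, 0.0, -0.0]
ft_force: [0.0, -0.4, 0.7]
grip_width: 0.0817
```

Request:
apply_moves(
  series=[
    [0, 0, -1.5, 0, 0, 0, 0.97],
    [0, 0, -4, 0, 0, 0, 0.97],
    [0, 0, -8, 0, 0, 0, 0.97],
    [0, 0, -12, 0, 0, 0, 0.97],
    [0, 0, -16, 0, 0, 0, 0.97],
  ],
)

```text
time: 31.15
position: [0.5119, 0.3521, 0.2156]
tool_rot: [0.998, -0.063, -0.001, 0.0]
ft_force: [0.9, -0.0, -0.0]
grip_width: 0.0847
```

Request:
apply_moves(
  series=[
    [-1, 4, 0, 0, 0, 0, 0.97],
    [-2, 8, 0, 0, 0, 0, 0.97],
    [-3, 12, 0, 0, 0, 0, 0.97],
    [-4, 16, 0, 0, 0, 0, 0.97],
    [-5, 20, 0, 0, 0, 0, 0.97],
  ],
)

```text
time: 31.57
position: [0.4365, 0.159, 0.2147]
tool_rot: [0.998, -0.063, 0.0, 0.0]
ft_force: [1.5, -1.0, 0.0]
grip_width: 0.0847
```

Request:
apply_moves(
  series=[
    [0, 4, 0, 0, 0, 0, 0.97],
    [0, 8, 0, 0, 0, 0, 0.97],
    [0, 12, 0, 0, 0, 0, 0.97],
    [0, 14, 0, 0, 0, 0, 0.97],
    [0, 14, 0, 0, 0, 0, 0.97],
  ],
)

```text
time: 31.98
position: [0.4198, 0.0181, 0.2147]
tool_rot: [0.998, -0.066, 0.0, 0.001]
ft_force: [0.4, 0.9, -0.1]
grip_width: 0.0849
```

Run:
```python
from h import *
o=robot.get_obs(); print(o['position'],o['grip_width'])
a=robot.camera('top')[:,:,::-1]; s=robot.camera('side')[:,:,::-1]
cv2.imwrite('pics/t9.png',cv2.resize(a[225:345,110:270],None,fx=5,fy=5,interpolation=cv2.INTER_CUBIC)); cv2.imwrite('pics/s9.png',s)
cv2.imwrite('pics/t9f.png',a)
```

```text
[0.4198245  0.01810221 0.21472643] 0.08493867750478727
```

View pics/t9.png

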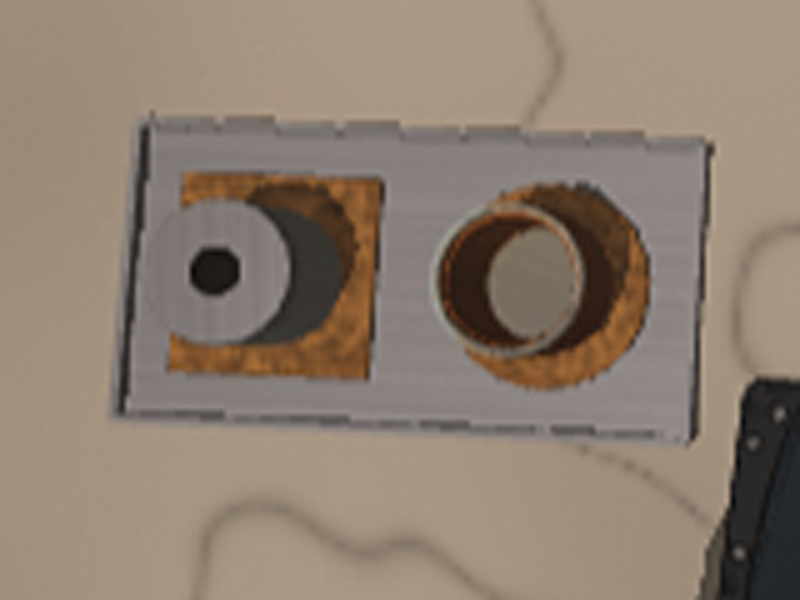

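View pics/s9.png

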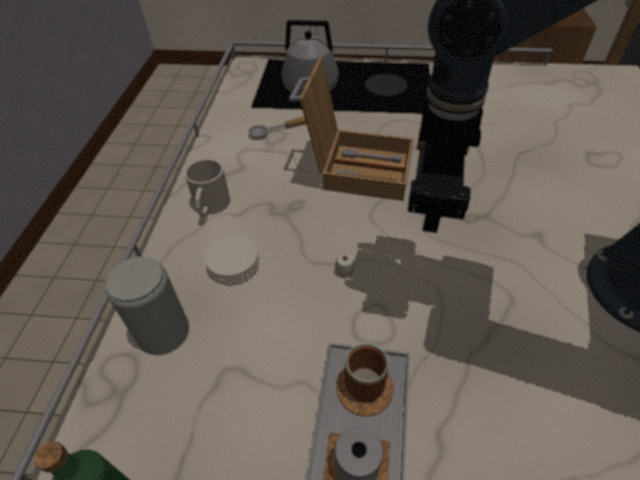

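Run:
```python
from h import *
T=lambda x,y:((x+.5)/5-.5+110,(y+.5)/5-.5+225)
S=plane('top',T(276,276),.01);Rr=plane('top',T(546,287),.01)
c=plane('top',T(214,272),.092); u=plane('top',T(510,280),.092)
print('sq',S,'round',Rr); print('can-sq',(c-S)*1e3,'cup-round',(u-Rr)*1e3)
```

```text
sq [0.5127984  0.35047335 0.01      ] round [0.50547934 0.23190696 0.01      ]
can-sq [-0.89915621 -0.97002725 82.        ] cup-round [ 0.63389037 -2.62487969 82.        ]
```

```bash
python3 -c "
from rig import robot
print(robot.hand_in(), robot.get_obs()['time'])"
```

```text
the job is handed in; nothing more can be done
the job is handed in; nothing more can be done
```

I handed the job in at about 32 s of the 144 s allowed, with both kits made up in the order asked.

- **Cleaning kit:** I lifted the flap by its bar to about 102° and it stayed open. The brush is in the wider, left-hand channel and the bombilla in the narrower, right-hand one. A top view after both were laid shows each along the middle of its channel. The final side view still shows the flap open.
- **Serving kit:** In the last top view the canister is about 1 mm off the centre of the square coaster. The cup is about 3 mm off the centre of the round one. Both stand upright.
- **Other checks:** The arm stood clear of everything at the end and the saucers look unmoved. The readings at the end of each move never showed more than about 30 N at the wrist, against the 120 N limit.
- **Disagreements:** The two cameras differed by 5–7 mm on where the cup and canister stood at the start, so I used the average. I first gripped the bombilla about 2.5 mm too high and gripped it again lower before lifting it. No check failed.

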